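# Seat a switch carrier in the bonding jig

### The arm

A 7-joint arm with a two-finger parallel gripper is mounted at the origin on the work surface. World frame = base frame: x ahead of the robot, y to its left, z up, the work surface at z = 0. Lengths are in m, angles in rad, forces in N, time in s.
With the tool pointing down it reaches from about 0.4 to 0.85 m from the base axis. Payload 4.5 kg.
Tool frame: the origin (TCP) lies at the very end of the fingers, on their centre line; the grasp point (between the pads) lies 19 mm behind it; z points along the fingers, y is the direction in which the jaws open and shut (so a half turn about z gives the same grasp; the last joint's range is limited). The gripper opens to 88 mm and grips with 3 to 60 N. Pads are 18 mm wide; open, the fingers measure 123 mm over their backs; the gripper's body (75 mm by 187 mm) begins 45 mm behind the grasp point.
Start: joints at [1.248, 0.689, -0.195, 1.565, 0.157, 0.902, -0.215], TCP at [0.218, -0.586, 0.239] pointing down, gripper open.
Joint ranges: [-3.01, 3.01], [-0.46, 2.08], [-1.47, 1.51], [0.13, 2.56], [-1, 4.14], [0.04, 2.09], [-2.66, 2.66]. Speed limits (rad/s): [2.57, 2.57, 3.14, 3.14, 3.14, 3.14, 3.14].

### API

Orientations are given as a rotation vector (axis times angle).
In Python, from cell import bot gives the robot as it stands. The module is installed in compiled form; this text tells all that it offers.
- The arm moves only by the tool play_rows, never from a script. Its argument "targets" is a list of rows, each an object with "dr": the turn, a rotation vector about the tool's x, y, z in degrees, a list of three; "xyz": the shift along the tool's x, y, z in m, a list of three; "hand": the closure, from 0 (fully open) to 1 (shut). A call has exactly 5 rows; each row shifts and turns the commanded pose from where the row before left it, along the tool's axes as they then stand; what a row does not reach is not made up. A row lasts 1/12 s, in which the tool goes at most 41.7 mm and 7.16 degrees, less where a joint would pass 70% of its speed; a pose out of reach is approached as far as the arm can. A call with a gripper value outside its range is refused whole. The fingers move at their own pace and stop on an object; "force" is the grip in N (left out, the last holds). Time passes only in rows, so rows that do not move let the fingers close, or fill a call up. It gives the time, the measured TCP pose, the force and the opening at its end, in the units of the state.
- bot.sense(): the state, without advancing time (a new reading comes with each control period).
- bot.get_image(name): name is "side" or "top" or "wrist"; returns (picture, depth): 480x640x3 uint8, red, green, blue; 480x640 float32, m along the optical axis (not along the pixel's ray), 0 where there is no reading.
- bot.camera_info(name): a dict with "vertical_fov" (degrees; the focal length in pixels is half the picture's height over the tangent of half this angle, whatever the lens; pixels are square), "cx", "cy" (the principal point, pixels), "D" ([k1, k2, p1, p2, k3] as OpenCV has them; the pictures are not rectified), "T" (4x4, takes a point from camera to world coordinates); the wrist camera has in their place "hand_eye" (4x4, takes a point from camera to tool coordinates, whose origin is the TCP and whose axes are the flange's). Camera axes: x right, y down, z forward; pixel columns grow to the right and rows downward; lengths in m; the calibration is good to about 2 mm. A picture is of the moment at which its call begins: read the wrist's pose just before it. camera_info takes no time and is no camera call.
- bot.hand_in(): hands the job in, once; it reports no verdict.
The state is a dict: "t": time; "qpos": joint angles; "joint_vel": joint speeds; "effort": joint torques, N m; "tcp_pos": TCP position; "orientation": TCP orientation; "contact_force": force on the tool from outside, world axes, zero at the start; "moment": the same for the moment, N m; "opening": finger opening in m.
Only numpy, scipy, OpenCV 4.12 (cv2) and the standard library are available. Lean on these libraries where they do the work, as an engineer would, in place of code of your own. Each camera call takes 0.05 s, during which the arm holds its last target.

### The job

Seat the black moulded switch carrier in the bonding jig: push it across the jig's plate until its long side is flush against the back fence and its square end is right up against the end stop, then push the keeper arm on the fence all the way round so that it lies straight across the carrier. Only push: the carrier stays flat on the plate the whole time, never picked up or tipped. Leave the other things on the bench and the jig where they are, and finish with the hand clear.

Things in the scene. Friction and masses are not known exactly. Their poses are not given: they have to be found in the camera images.
- jig: Bonding jig, fixed to the bench. Origin on the bench surface; x points away from the robot to the back fence, y left along the fence, z up; sizes here in mm in this frame. Aluminium plate x -110..110, y -165..200, top z 10. Steel back fence: front face x 75, y -160..150, 22 thick, top z 32. Steel end stop at the left: right face y 130, x 0..70, 20 thick, top z 32.
- carrier: Switch carrier: black plastic tray, loose on the plate, 84 (x) by 180 (y) by 20 mm high, 4 mm walls, floor with windows, 0.15 to 0.31 kg. Origin: centre of underside. Long side x = +42 faces the fence, square end y = +90 faces the end stop; at the end y = -90 the corners are cut off by 18 mm. Starts askew, up to 0.25 rad, 40 to 95 mm from home. Home: origin at 33, 40, 10 mm in the jig's frame.
- keeper (a joint): Angle of the keeper arm on the fence, rad. 0 = open, pointing along the jig's +y above the fence; grows as it swings towards the robot (counter-clockwise from above) to a dead stop at 1.571, pointing along the jig's -x straight across the carrier. Starts at 0 to 0.35. About 1 N at the knob moves it; no spring, stays where left.
- keeper_pivot (a point): Point on the keeper's vertical pivot axis just above the fence: x 86, y 20, z 35 mm in the jig's frame. The keeper arm is a steel bar 18 mm wide and 8 mm thick, 35 to 43 mm above the bench, reaching 108 mm from this axis; a thin rubber pad under its tip clears the carrier's top by 3 mm.
- keeper_knob (a point): Centre of the black knob that stands on the keeper arm, 95 mm from the pivot axis, 64 mm above the bench. The knob is 22 mm across and 26 mm high (51 to 77 mm above the bench).
- sanding_block: Sanding block: plain cork block 65 x 36 x 24 mm lying on the left strip of the jig plate, beyond the end stop. Origin: centre of its underside. Bystander.
- seam_roller: Seam roller: steel wheel 38 mm across, wooden handle, 160 mm long overall, lying on the bench in front of the jig (on the robot's side). Origin: under the centre of the wheel, x axis from the handle to the wheel. Bystander.
- primer: Small white bottle, 42 mm across and 95 mm tall, standing on the bench to the right of the jig. Origin: centre of its underside. Bystander.
- dispenser: Plunger can, 82 mm across and 142 mm tall, standing on the bench well to one side of the jig. Origin: centre of its underside. Bystander.
- tape: Roll of masking tape lying flat, 96 mm across, 25 mm high. Origin: centre of its underside. Bystander.
- screwdriver: Stubby screwdriver, 131 mm long, lying on the bench near the robot. Origin: under the place where the blade leaves the handle, x axis towards the tip. Bystander.
- shears: Trimming shears, about 200 mm long, lying on the bench near the robot. Origin: under the pivot screw, x axis towards the points. Bystander.
Not all that is in view belongs to the job. What is shaped like the carrier but red is not meant.

How it is judged:
By the outcome, as a careful person would: the job done as asked, in the order asked, and still so for the second after the job is handed in, with the robot touching nothing.
It also fails if it takes over 69 s, if anything falls off the work surface, if the arm or the gripper's body presses on something with over 40 N, if the wrist force passes 120 N, or if a joint passes its speed limit or range.

## Working session

There is one attempt and no reset: what is moved stays moved. The work goes in short steps, Python scripts to look and compute and a tool call to move; the robot and the scene stay as the last step left them, time stands still between calls to the robot, and variables do not carry over. Pictures are saved under pics/ and viewed, and the job is handed in when it is done.

Besides the shell and the picture viewer there is one more tool, called after "Emit:" as name([rows], argument=value, ...), one row to a line, values as JSON. play_rows: Moves the arm, as the interface text tells. Its arguments: {"type":"object","properties":{"targets":{"type":"array","items":{"type":"object","properties":{"dr":{"type":"array","items":{"type":"number"}},"xyz":{"type":"array","items":{"type":"number"}},"hand":{"type":"number"}}}},"force":{"type":"number"}},"required":["targets"]}

```bash
mkdir -p pics; ls; python3 - <<'E'
from cell import bot
import cv2,numpy as np
print(bot.sense())
for n in ("top","side"):
    im,d=bot.get_image(n); cv2.imwrite(f"pics/{n}0.png",im[:,:,::-1]); np.save(f"pics/{n}0d.npy",d); np.save(f"pics/{n}0.npy",im)
    print(n,bot.camera_info(n))
print(bot.camera_info("wrist"))
E
```

```text
pics
{'t': 0.0, 'qpos': array([ 1.24782866,  0.68996281, -0.19455913,  1.56634537,  0.15729423,
        0.90248731, -0.21509932]), 'joint_vel': array([ 7.59386258e-04, -1.53878486e-03, -6.30067092e-04,  4.17293222e-04,
        1.22355366e-06,  4.48006771e-04, -6.82596666e-04]), 'effort': array([-3.52581837e-04, -5.27555859e+01, -1.26687717e+00, -1.53427720e+01,
       -5.25235967e-02,  6.45962762e-03,  2.03332570e-04]), 'tcp_pos': array([ 0.21803786, -0.58506153,  0.23792403]), 'orientation': array([-3.08997630e+00, -5.57309631e-01,  6.56589312e-04]), 'contact_force': array([-0.22993141, -0.0781232 , -0.35031495]), 'moment': array([ 0.01920865,  0.00270984, -0.02256812]), 'opening': 0.08781606785539206}
top {'vertical_fov': 47.866144683469024, 'cx': 321.48088457058486, 'cy': 236.78888339102195, 'D': array([-0.0955748,  0.       ,  0.       ,  0.       ,  0.       ]), 'T': array([[ 2.40730051e-02, -9.89381697e-01,  1.43332996e-01,
         2.51522089e-01],
       [-9.99710138e-01, -2.37723554e-02,  3.80996636e-03,
         2.89791433e-03],
       [-3.62148055e-04, -1.43383167e-01, -9.
[... 369 characters left out ...]
  [-0.45355739,  0.64296501, -0.61715613,  0.6768365 ],
       [ 0.00954731, -0.68893408, -0.72476112,  0.87250471],
       [ 0.        ,  0.        ,  0.        ,  1.        ]])}
{'vertical_fov': 69.67424086278223, 'cx': 318.51986241502993, 'cy': 238.39515035336862, 'D': array([-0.05144117,  0.        ,  0.        ,  0.        ,  0.        ]), 'hand_eye': array([[ 8.59488010e-04, -9.59106820e-01, -2.83043051e-01,
         7.16260382e-02],
       [ 9.99999291e-01,  5.91078757e-04,  1.03369340e-03,
        -2.84300881e-04],
       [-8.24121656e-04, -2.83043738e-01,  9.59106648e-01,
        -1.46548425e-01],
       [ 0.00000000e+00,  0.00000000e+00,  0.00000000e+00,
         1.00000000e+00]])}
```

View pics/top0.png

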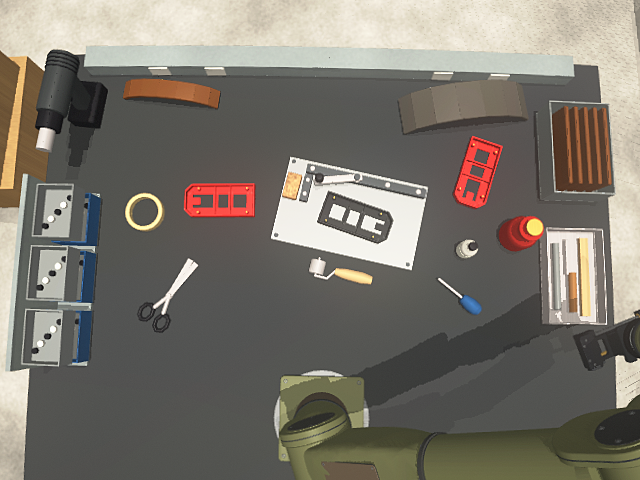

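View pics/side0.png

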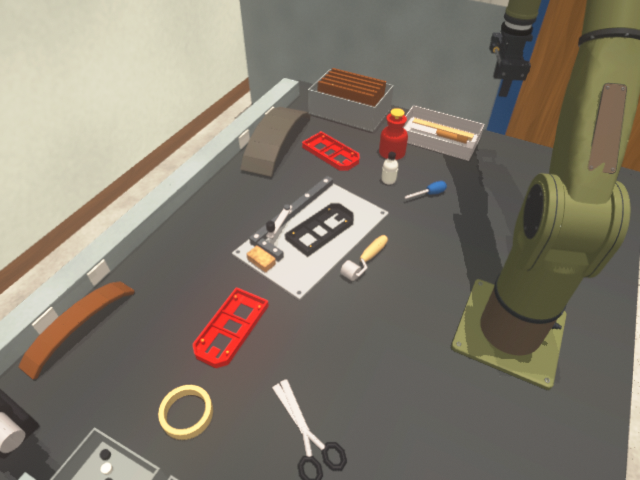

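The black carrier is on the plate at top (355,217). The lookalikes are red trays at (220,200) and (478,172), which are not meant. The keeper knob is at (319,179), the cork block at (291,185) and the roller at (318,267). Next I'll check a close crop and measure.

```bash
cat > h.py <<'E'
import numpy as np,cv2
def K(ci,h=480):
    f=h/2/np.tan(np.radians(ci["vertical_fov"])/2); return np.array([[f,0,ci["cx"]],[0,f,ci["cy"]],[0,0,1.]])
def cast(ci,px,z,T=None):
    T=ci["T"] if T is None else T
    p=cv2.undistortPoints(np.array(px,float).reshape(-1,1,2),K(ci),ci["D"]).reshape(-1,2)
    r=np.c_[p,np.ones(len(p))]@T[:3,:3].T; o=T[:3,3]
    return o+r*((z-o[2])/r[:,2])[:,None]
def proj(ci,P,T=None):
    T=ci["T"] if T is None else T
    Ti=np.linalg.inv(T); c=np.array(P,float)@Ti[:3,:3].T+Ti[:3,3]
    return cv2.projectPoints(c,np.zeros(3),np.zeros(3),K(ci),ci["D"])[0].reshape(-1,2)
def jig2w(j,P):  # j=(x,y,th)
    P=np.atleast_2d(np.array(P,float)); c,s=np.cos(j[2]),np.sin(j[2])
    return np.c_[j[0]+c*P[:,0]-s*P[:,1], j[1]+s*P[:,0]+c*P[:,1], P[:,2]]
E
python3 - <<'E'
from h import *; from cell import bot
im=np.load("pics/top0.npy"); c=im[145:285,260:440]
cv2.imwrite("pics/top0c.png",cv2.resize(c[:,:,::-1],None,fx=4.4,fy=4.2,interpolation=cv2.INTER_CUBIC)) 
ci=bot.camera_info("top")
hsv=cv2.cvtColor(im,cv2.COLOR_RGB2HSV)
m=((hsv[...,2]>150)&(hsv[...,1]<60)).astype(np.uint8); m[:150]=0;m[285:]=0;m[:,:265]=0;m[:,440:]=0
n,l,st,_=cv2.connectedComponentsWithStats(m); k=1+np.argmax(st[1:,4]); print(st[k])
cn=max(cv2.findContours((l==k).astype(np.uint8),0,2)[0],key=cv2.contourArea)
r=cv2.minAreaRect(cn); print(r)
b=cv2.boxPoints(r);w=cast(ci,b,.01);print(b,w)
print(np.linalg.norm(w-np.roll(w,1,0),axis=1))
h=cv2.convexHull(cn); q=cv2.approxPolyDP(h,4,True).reshape(-1,2); print(q, cast(ci,q,.01))
E
```

```text
[ 271  157  157  113 8096]
((349.826904296875, 212.6345977783203), (144.26658630371094, 85.34530639648438), 12.652557373046875)
[[270.09833 238.47104]
 [288.79224 155.19824]
 [429.55548 186.79816]
 [410.86157 270.07095]] [[ 0.44035634  0.13814479  0.01      ]
 [ 0.65967708  0.09808905  0.01      ]
 [ 0.58469858 -0.26735516  0.01      ]
 [ 0.3685656  -0.21884384  0.01      ]]
[0.36413567 0.22294854 0.37305663 0.22151029]
[[290 157]
 [426 186]
 [411 269]
 [271 238]] [[ 0.65489978  0.09478755  0.01      ]
 [ 0.58655618 -0.25813708  0.01      ]
 [ 0.37127642 -0.21918803  0.01      ]
 [ 0.44161605  0.13590235  0.01      ]]
```

View pics/top0c.png

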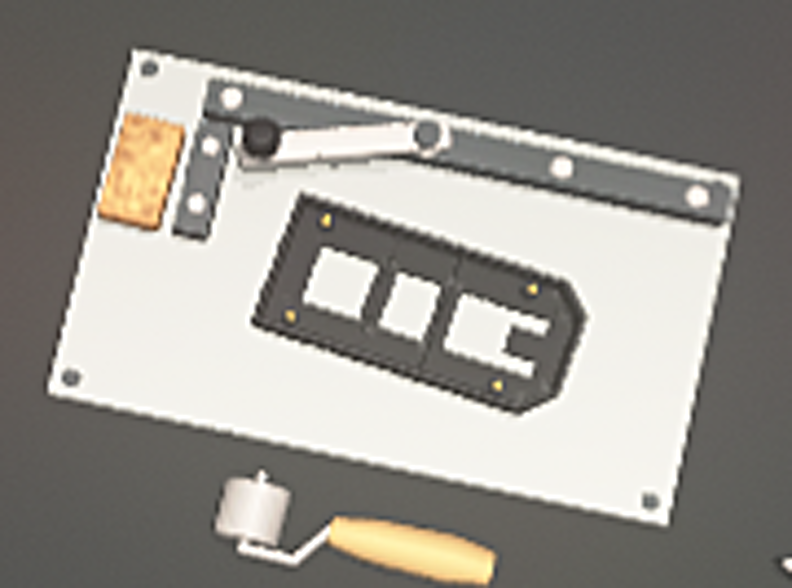

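```bash
cat >> h.py <<'E'
def fit2(A,B): # rigid 2D A->B
    a=A.mean(0);b=B.mean(0);U,S,V=np.linalg.svd((A-a).T@(B-b));R=V.T@np.diag([1,np.linalg.det(V.T@U.T)])@U.T
    th=np.arctan2(R[1,0],R[0,0]);t=b-R@a;return np.array([t[0],t[1],th]), np.linalg.norm(A@R.T+t-B,axis=1)
def w2jig(j,P):
    P=np.atleast_2d(P); c,s=np.cos(j[2]),np.sin(j[2]); d=P[:,:2]-j[:2]; return np.c_[c*d[:,0]+s*d[:,1],-s*d[:,0]+c*d[:,1]]
E
python3 - <<'E'
from h import *; from cell import bot
ci=bot.camera_info("top")
q=np.array([[290,157],[427,186.],[411.5,269.5],[271,238.5]]);w=cast(ci,q,.01)
j,r=fit2(np.array([[.11,.2],[.11,-.165],[-.11,-.165],[-.11,.2]]),w[:,:2]);print("jig",j,r)
C=lambda u,v:(260+(u+.5)/4.4-.5,145+(v+.5)/4.2-.5)
print("primer base",w2jig(j,cast(ci,[[470,255]],.0)),"knob",w2jig(j,cast(ci,[C(262,133)],.077)),"pivot",w2jig(j,cast(ci,[C(430,130)],.043)))
print("carrier: sq corners, far cut, near cut",w2jig(j,cast(ci,[C(302,195),C(252,322),C(578,280),C(588,320),C(555,400),C(520,413)],.03)))
print("roller",w2jig(j,cast(ci,[C(255,510),C(495,575),C(290,480)],.02)))
print(cast(ci,[[470,255]],0))
E
```

```text
jig [ 0.50965953 -0.07981965 -0.19071377] [0.00113846 0.00196049 0.00061872 0.00173254]
primer base [[-0.0410485 -0.3061725]] knob [[0.05821089 0.10999665]] pivot [[0.08918847 0.01860258]]
carrier: sq corners, far cut, near cut [[ 0.03753573  0.08217026]
 [-0.04435448  0.09359981]
 [ 0.02037575 -0.08305938]
 [-0.00226834 -0.09337367]
 [-0.05362477 -0.08439909]
 [-0.06549965 -0.06650502]]
roller [[-0.15297274  0.06811633]
 [-0.16184689 -0.07271473]
 [-0.13124552  0.05252688]]
[[ 0.41131728 -0.37265985  0.        ]]
```

```bash
cat >> h.py <<'E'
from scipy.spatial.transform import Rotation as Ro
J=np.array([.50966,-.07982,-.19071])
def Rdown(yawdeg): # tool x at world yaw, z down
    a=np.radians(yawdeg); return np.array([[np.cos(a),np.sin(a),0],[np.sin(a),-np.cos(a),0],[0,0,-1]])
def plan(s,jx,jy,z,jyaw=0.):
    """jig-frame mm target; returns turn (deg, tool) and shift in tool axes AFTER the turn, mm"""
    R0=Ro.from_rotvec(s["orientation"]).as_matrix(); R1=Rdown(np.degrees(J[2])+jyaw)
    w=jig2w(J,[[jx/1e3,jy/1e3,z/1e3]])[0]; d=w-s["tcp_pos"]
    print("turn",np.degrees(Ro.from_matrix(R0.T@R1).as_rotvec()).round(2),"shift after",(R1.T@d*1e3).round(1),"shift before",(R0.T@d*1e3).round(1))
def where(s):
    R0=Ro.from_rotvec(s["orientation"]).as_matrix(); y=np.degrees(np.arctan2(R0[1,0],R0[0,0])-J[2])
    print("t %.2f jig"%s["t"],(w2jig(J,[s["tcp_pos"]])[0]*1e3).round(1),"z",(s["tcp_pos"][2]*1e3).round(1),"jyaw",y.round(2),"F",(Ro.from_euler("z",-J[2]).apply(s["contact_force"])).round(1),"op",s["opening"].round(4), "q",np.round(s["qpos"],2))
E
python3 -c "
from h import *; from cell import bot
s=bot.sense(); where(s); plan(s,-85,-2,120)"
```

```text
Traceback (most recent call last):
  File "h.py", line 32, in where
    print("t %.2f jig"%s["t"],(w2jig(J,[s["tcp_pos"]])[0]*1e3).round(1),"z",(s["tcp_pos"][2]*1e3).round(1),"jyaw",y.round(2),"F",(Ro.from_euler("z",-J[2]).apply(s["contact_force"])).round(1),"op",s["opening"].round(4), "q",np.round(s["qpos"],2))
                                                                                                                                                                                                    ^^^^^^^^^^^^^^^^^^
AttributeError: 'float' object has no attribute 'round'
```

```bash
sed -i 's/s\["opening"\].round(4)/round(s["opening"],4)/' h.py
python3 -c "
from h import *; from cell import bot
s=bot.sense(); where(s); plan(s,-85,-2,238)"
```

```text
t 0.10 jig [-190.5 -551.4] z 238.0 jyaw 31.37 F [-0.4 -0.3  0. ] op 0.0886 q [ 1.25  0.69 -0.19  1.57  0.16  0.9  -0.22]
turn [-9.000e-02  3.000e-02  3.137e+01] shift after [ 105.5 -549.4    0. ] shift before [ 376.1 -414.2    0.6]
```

Emit:
play_rows([
  {"dr":[0,0,6.27],"xyz":[0,0,0],"hand":0},
  {"dr":[0,0,6.27],"xyz":[0,0,0],"hand":0},
  {"dr":[0,0,6.27],"xyz":[0,0,0],"hand":0},
  {"dr":[0,0,6.27],"xyz":[0,0,0],"hand":0},
  {"dr":[0,0,6.27],"xyz":[0,0,0],"hand":0},
])

```text
t: 0.52
tcp_pos: [0.2182, -0.5853, 0.2383]
orientation: [-3.126, 0.307, 0.001]
contact_force: [-0.1, -0.2, 0.6]
opening: 0.0881
```

Emit:
play_rows([
  {"dr":[0,0,0],"xyz":[0.008,-0.039,0],"hand":0},
  {"dr":[0,0,0],"xyz":[0.008,-0.039,0],"hand":0},
  {"dr":[0,0,0],"xyz":[0.008,-0.039,0],"hand":0},
  {"dr":[0,0,0],"xyz":[0.008,-0.039,0],"hand":0},
  {"dr":[0,0,0],"xyz":[0.008,-0.039,0],"hand":0},
])

```text
t: 0.93
tcp_pos: [0.2947, -0.3998, 0.2385]
orientation: [-3.127, 0.299, 0.0]
contact_force: [0.8, 0.0, -0.1]
opening: 0.088
```

Emit:
play_rows([
  {"dr":[0,0,0],"xyz":[0.008,-0.039,0],"hand":0},
  {"dr":[0,0,0],"xyz":[0.008,-0.039,0],"hand":0},
  {"dr":[0,0,0],"xyz":[0.008,-0.039,0],"hand":0},
  {"dr":[0,0,0],"xyz":[0.008,-0.039,0],"hand":0},
  {"dr":[0,0,0],"xyz":[0.008,-0.039,0],"hand":0},
])

```text
t: 1.35
tcp_pos: [0.3709, -0.216, 0.2386]
orientation: [-3.127, 0.299, 0.0]
contact_force: [0.1, 0.5, 0.4]
opening: 0.0881
```

```bash
python3 -c "
from h import *; from cell import bot
s=bot.sense(); where(s); plan(s,-85,-2,238)"
```

```text
t 1.35 jig [-110.5 -160. ] z 238.6 jyaw 0.0 F [0.  0.6 0.4] op 0.0881 q [ 0.42  0.44  0.    2.13 -0.    0.57 -1.34]
turn [-0.01  0.01  0.  ] shift after [  25.5 -158.     0.6] shift before [  25.5 -158.     0.7]
```

Emit:
play_rows([
  {"dr":[0,0,0],"xyz":[0.006,-0.039,0],"hand":0},
  {"dr":[0,0,0],"xyz":[0.006,-0.039,0],"hand":0},
  {"dr":[0,0,0],"xyz":[0.006,-0.039,0],"hand":0},
  {"dr":[0,0,0],"xyz":[0.006,-0.039,0],"hand":0},
  {"dr":[0,0,0],"xyz":[0,0,0],"hand":0},
])

```text
t: 1.77
tcp_pos: [0.4269, -0.0603, 0.2387]
orientation: [-3.125, 0.275, -0.004]
contact_force: [0.5, -0.3, 0.2]
opening: 0.0879
```

```bash
python3 -c "
from h import *; from cell import bot
s=bot.sense(); where(s); im,d=bot.get_image('wrist'); cv2.imwrite('pics/w1.png',im[:,:,::-1]); np.save('pics/w1.npy',im)
import pickle; pickle.dump(s,open('pics/w1.pkl','wb'))"
```

```text
t 1.77 jig [-85.    3.5] z 238.7 jyaw 0.86 F [ 0.5 -0.2  0.2] op 0.0879 q [ 0.02  0.45  0.02  2.13 -0.03  0.56 -1.68]
```

View pics/w1.png

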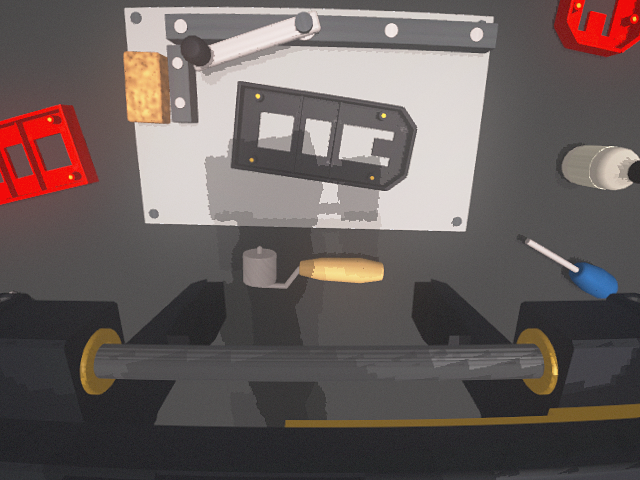

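Wrist view: the carrier is at (325,135) with its square end to the left, the knob at (195,50), the cork block at (146,87) and the roller at (300,270). I'll refine the poses from the plate corners.

```bash
cat >> h.py <<'E'
def Tw(ci,s):
    T=np.eye(4);T[:3,:3]=Ro.from_rotvec(s["orientation"]).as_matrix();T[:3,3]=s["tcp_pos"];return T@ci["hand_eye"]
E
python3 -c "
from h import *; from cell import bot
import pickle; s=pickle.load(open('pics/w1.pkl','rb')); ci=bot.camera_info('wrist'); T=Tw(ci,s)
w=cast(ci,[[125,8],[493.5,17],[466.5,231.5],[145.5,222.5]],.01,T)
j,r=fit2(np.array([[.11,.2],[.11,-.165],[-.11,-.165],[-.11,.2]]),w[:,:2]);print('jig',j,r)
for k in (j,J):
  print('carrier top corners',(w2jig(k,cast(ci,[[239,81],[233,167],[402,105],[417,124],[407,177],[386,190]],.03,T))*1e3).round(1).tolist())
  print('knob',w2jig(k,cast(ci,[[196,46]],.077,T)),'pivot',w2jig(k,cast(ci,[[305,20]],.05,T)))
  print('roller',w2jig(k,cast(ci,[[259,247]],.03,T)),'primer',w2jig(k,cast(ci,[[570,170]],.05,T)))
"

```

```text
jig [ 0.50843468 -0.08028887 -0.20046572] [0.00105704 0.00154659 0.00048249 0.00132638]
carrier top corners [[38.8, 83.0], [-43.0, 91.7], [21.0, -75.1], [3.7, -91.4], [-48.5, -86.2], [-62.5, -65.7]]
knob [[0.05864811 0.10732019]] pivot [[0.08719318 0.01961434]]
roller [[-0.12787624  0.06693027]] primer [[-0.03385987 -0.24284302]]
carrier top corners [[38.5, 81.9], [-43.2, 91.4], [19.1, -76.0], [1.7, -92.2], [-50.5, -86.5], [-64.2, -65.8]]
knob [[0.05857806 0.1060503 ]] pivot [[0.08626615 0.01807015]]
roller [[-0.12833144  0.06748196]] primer [[-0.03734156 -0.24319378]]
```

```bash
sed -i 's/^J=.*/J=np.array([.5090,-.0800,-.1950])/' h.py; python3 -c "
from h import *; from cell import bot
s=bot.sense(); where(s); plan(s,-82,0,17)"
```

```text
t 1.82 jig [-85.2  -1. ] z 238.6 jyaw 0.85 F [ 0.  -0.7  0.1] op 0.0883 q [ 0.03  0.45  0.03  2.13 -0.02  0.56 -1.68]
turn [-0.11 -0.03  0.85] shift after [  3.2  -1.  221.6] shift before [  3.1  -0.5 221.6]
```

Emit:
play_rows([
  {"dr":[0,0,0.8],"xyz":[0.003,-0.001,0.03],"hand":0},
  {"dr":[0,0,0],"xyz":[0,0,0.04],"hand":0},
  {"dr":[0,0,0],"xyz":[0,0,0.04],"hand":0},
  {"dr":[0,0,0],"xyz":[0,0,0.04],"hand":0},
  {"dr":[0,0,0],"xyz":[0,0,0.03],"hand":0},
])

```text
t: 2.23
tcp_pos: [0.4255, -0.0702, 0.0563]
orientation: [3.124, -0.323, -0.004]
contact_force: [25.5, -2.1, -2.1]
opening: 0.0882
```

Emit:
play_rows([
  {"dr":[0,0,0],"xyz":[0,0,0.025],"hand":0},
  {"dr":[0,0,0],"xyz":[0,0,0.01],"hand":0},
  {"dr":[0,0,0],"xyz":[0,0,0.006],"hand":0},
  {"dr":[0,0,0],"xyz":[0,0,0],"hand":0},
  {"dr":[0,0,0],"xyz":[0,0,0],"hand":0},
])

```text
t: 2.65
tcp_pos: [0.4371, -0.0718, 0.027]
orientation: [-3.124, 0.323, 0.034]
contact_force: [-0.8, -0.3, 0.7]
opening: 0.0882
```

```bash
python3 -c "
from h import *; from cell import bot
s=bot.sense(); where(s); plan(s,-20,0,17)"
```

```text
t 2.65 jig [-72.2  -5.9] z 27.0 jyaw -0.62 F [-0.7 -0.5  0.7] op 0.0882 q [ 0.07  0.9  -0.02  2.22  0.26  0.04 -1.98]
turn [ 0.09  1.23 -0.62] shift after [52.2 -5.9 10. ] shift before [52.3 -6.4  8.9]
```

```bash
python3 -c "
from h import *; from cell import bot
for n in ('top','side'):
  im,d=bot.get_image(n); cv2.imwrite(f'pics/{n}1.png',im[:,:,::-1]); 
  im=im[130:300,220:480] if n=='top' else im[100:330,170:480]; cv2.imwrite(f'pics/{n}1c.png',cv2.resize(im[:,:,::-1],None,fx=2.5,fy=2.5))
"
```

```text
(no output)
```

View pics/side1c.png

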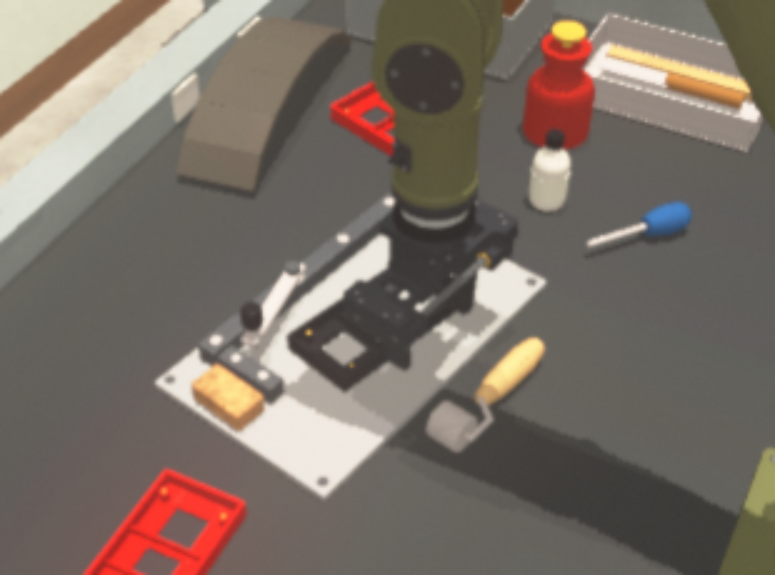

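View pics/top1c.png

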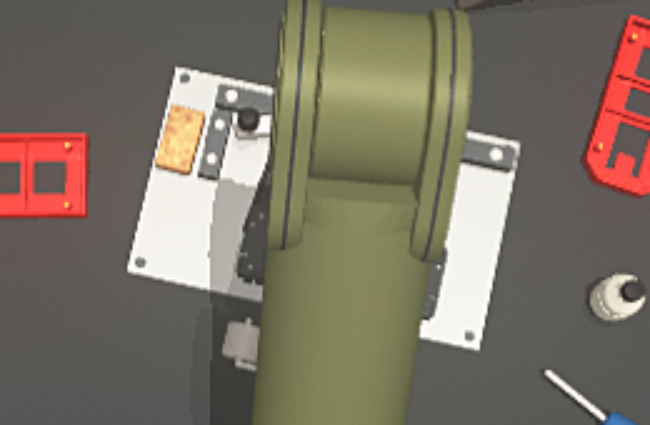

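The side view shows nothing disturbed. The fingers are in front of the carrier, but joint 6 is at its lower limit, so the tip stopped at z 27. A few degrees of tilt, with the tips towards the robot, will let it go lower.

Emit:
play_rows([
  {"dr":[0,-2,0],"xyz":[-0.002,-0.002,0],"hand":0},
  {"dr":[0,-2,0],"xyz":[-0.002,-0.002,0.002],"hand":0},
  {"dr":[0,0,-0.6],"xyz":[0,-0.002,0.004],"hand":0},
  {"dr":[0,0,0],"xyz":[0,0,0.004],"hand":0},
  {"dr":[0,0,0],"xyz":[0,0,0],"hand":0},
])

```text
t: 3.17
tcp_pos: [0.4335, -0.0636, 0.017]
orientation: [-3.115, 0.302, 0.142]
contact_force: [-0.2, -0.4, -0.4]
opening: 0.088
```

```bash
python3 -c "
from h import *; from cell import bot
s=bot.sense(); where(s); plan(s,-20,0,17)"
```

```text
t 3.17 jig [-77.3   1.4] z 17.0 jyaw 0.09 F [-0.1 -0.4 -0.4] op 0.088 q [ 0.09  0.92 -0.06  2.17  0.26  0.14 -1.97]
turn [0.01 5.2  0.09] shift after [57.3  1.4  0. ] shift before [57.   1.5 -5.2]
```

Emit:
play_rows([
  {"dr":[0,0,0],"xyz":[0.004,0,-0.0003],"hand":0},
  {"dr":[0,0,0],"xyz":[0.005,0,-0.0005],"hand":0},
  {"dr":[0,0,0],"xyz":[0.006,0,-0.0006],"hand":0},
  {"dr":[0,0,0],"xyz":[0.006,0,-0.0006],"hand":0},
  {"dr":[0,0,0],"xyz":[0.005,0,-0.0005],"hand":0},
])

```text
t: 3.58
tcp_pos: [0.4606, -0.0689, 0.0176]
orientation: [-3.115, 0.303, 0.14]
contact_force: [-1.1, 0.6, -0.3]
opening: 0.0879
```

```bash
python3 -c "
from h import *; from cell import bot
s=bot.sense(); where(s); plan(s,-20,0,17)"
```

```text
t 3.58 jig [-49.6   1.5] z 17.6 jyaw 0.06 F [-1.2  0.4 -0.3] op 0.0879 q [ 0.11  0.93 -0.09  2.09  0.26  0.22 -1.96]
turn [0.   5.16 0.06] shift after [29.6  1.5  0.6] shift before [29.6  1.5 -2.1]
```

Emit:
play_rows([
  {"dr":[0,1,0],"xyz":[0.004,0,0],"hand":0},
  {"dr":[0,1,0],"xyz":[0.004,0,0],"hand":0},
  {"dr":[0,1,0],"xyz":[0.005,0,0],"hand":0},
  {"dr":[0,1,0],"xyz":[0.005,0,0],"hand":0},
  {"dr":[0,1,0],"xyz":[0.004,0,0],"hand":0},
])

```text
t: 4.0
tcp_pos: [0.4818, -0.0729, 0.0163]
orientation: [-3.127, 0.304, 0.002]
contact_force: [-1.3, 1.0, -0.8]
opening: 0.0883
```

```bash
python3 -c "
from h import *; from cell import bot
s=bot.sense(); where(s); plan(s,-18,0,17)
im,d=bot.get_image('wrist'); cv2.imwrite('pics/w2.png',im[:,:,::-1])
im,d=bot.get_image('side'); cv2.imwrite('pics/s2.png',cv2.resize(im[100:330,170:480,::-1],None,fx=2.5,fy=2.5))"
```

```text
t 4.00 jig [-28.1   1.7] z 16.3 jyaw 0.08 F [-1.5  0.7 -0.8] op 0.0883 q [ 0.08  0.93 -0.04  2.11  0.27  0.11 -1.98]
turn [-0.01  0.07  0.08] shift after [10.1  1.7 -0.7] shift before [10.1  1.7 -0.7]
```

View pics/w2.png

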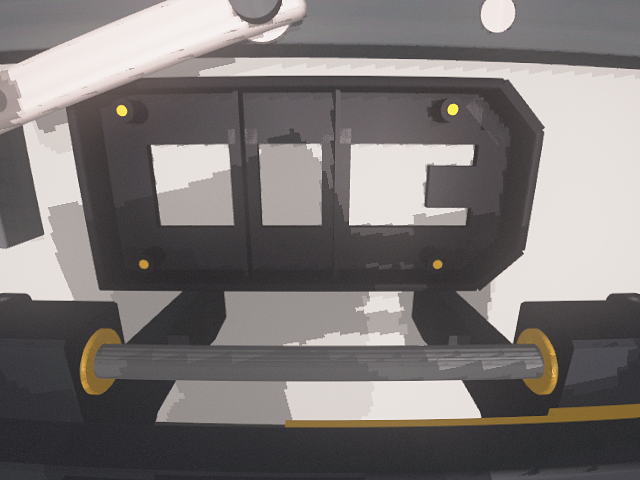

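View pics/s2.png

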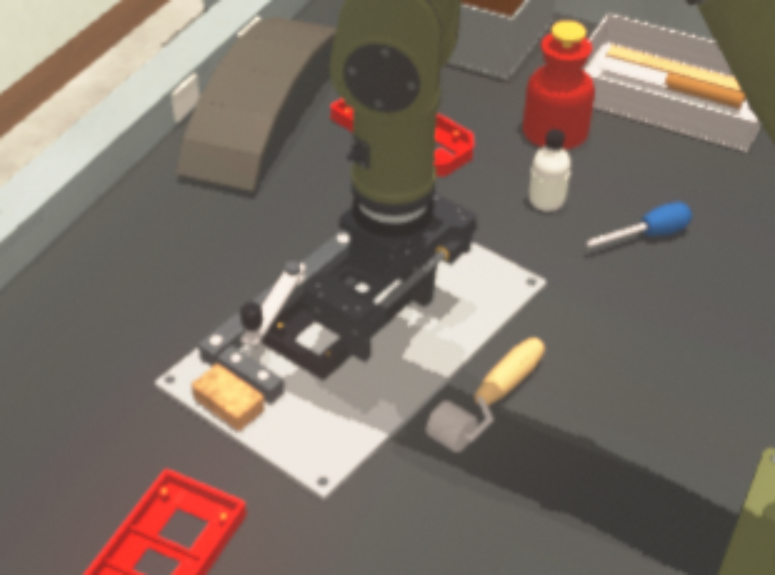

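The carrier is now square to the fingers, with a gap at the fence (row ~70). I'll continue slowly to the fence.

Emit:
play_rows([
  {"dr":[0,0,0],"xyz":[0.003,0,0],"hand":0},
  {"dr":[0,0,0],"xyz":[0.002,0,0],"hand":0},
  {"dr":[0,0,0],"xyz":[0.002,0,0],"hand":0},
  {"dr":[0,0,0],"xyz":[0.001,0,0],"hand":0},
  {"dr":[0,0,0],"xyz":[0.001,0,0],"hand":0},
])

```text
t: 4.52
tcp_pos: [0.4902, -0.0748, 0.0162]
orientation: [-3.126, 0.304, 0.005]
contact_force: [-1.9, 0.8, 0.1]
opening: 0.0879
```

Emit:
play_rows([
  {"dr":[0,0,0],"xyz":[0.001,0,0],"hand":0},
  {"dr":[0,0,0],"xyz":[0.001,0,0],"hand":0},
  {"dr":[0,0,0],"xyz":[0.001,0,0],"hand":0},
  {"dr":[0,0,0],"xyz":[0,0,0],"hand":0},
  {"dr":[0,0,0],"xyz":[0,0,0],"hand":0},
])

```text
t: 4.93
tcp_pos: [0.4907, -0.0749, 0.0162]
orientation: [-3.127, 0.304, 0.012]
contact_force: [-5.4, 1.2, 4.4]
opening: 0.088
```

```bash
python3 -c "
from h import *; from cell import bot
s=bot.sense(); where(s); plan(s,-18,0,17)"
```

```text
t 4.93 jig [-19.    1.5] z 16.2 jyaw 0.07 F [-5.5  0.1  4.4] op 0.088 q [ 0.09  0.93 -0.05  2.08  0.27  0.15 -1.97]
turn [0.03 0.45 0.07] shift after [ 1.   1.5 -0.8] shift before [ 1.   1.5 -0.8]
```

Emit:
play_rows([
  {"dr":[0,0,0],"xyz":[-0.004,0,0],"hand":0},
  {"dr":[0,0,0],"xyz":[-0.01,0,0],"hand":0},
  {"dr":[0,0,0],"xyz":[-0.006,0,-0.02],"hand":0},
  {"dr":[0,0,0],"xyz":[0,0,-0.04],"hand":0.3},
  {"dr":[0,0,0],"xyz":[0,0,-0.04],"hand":1},
])

```text
t: 5.35
tcp_pos: [0.4734, -0.0714, 0.1166]
orientation: [-3.127, 0.303, 0.007]
contact_force: [1.2, -0.0, 0.1]
opening: 0.0771
```

Emit:
play_rows([
  {"dr":[0,0,0],"xyz":[-0.01,0,-0.04],"hand":1},
  {"dr":[0,0,0],"xyz":[-0.02,0,-0.04],"hand":1},
  {"dr":[0,0,0],"xyz":[-0.02,0,-0.03],"hand":1},
  {"dr":[0,0,0],"xyz":[0,0,0],"hand":1},
  {"dr":[0,0,0],"xyz":[0,0,0],"hand":1},
])

```text
t: 5.77
tcp_pos: [0.4276, -0.0624, 0.2255]
orientation: [-3.126, 0.305, -0.004]
contact_force: [0.7, 0.4, 0.3]
opening: 0.0434
```

```bash
python3 -c "
from h import *; from cell import bot
import pickle
s=bot.sense(); where(s); im,d=bot.get_image('wrist'); cv2.imwrite('pics/w3.png',im[:,:,::-1]); pickle.dump(s,open('pics/w3.pkl','wb'))"
```

```text
t 5.77 jig [-83.3   1.5] z 225.5 jyaw 0.04 F [0.6 0.6 0.3] op 0.0434 q [ 0.18  0.47 -0.2   2.14  0.18  0.54 -1.92]
```

View pics/w3.png

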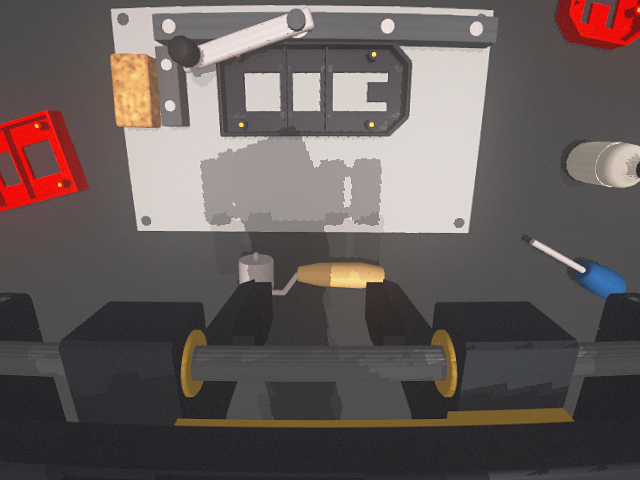

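```bash
python3 -c "
from h import *; from cell import bot
import pickle; s=pickle.load(open('pics/w3.pkl','rb')); ci=bot.camera_info('wrist'); T=Tw(ci,s)
w=cast(ci,[[112,8.5],[493.5,10],[469.5,232],[138,230.5]],.01,T)
j,r=fit2(np.array([[.11,.2],[.11,-.165],[-.11,-.165],[-.11,.2]]),w[:,:2]);print('jig',j,r)
print((w2jig(j,cast(ci,[[220.5,136],[390,136],[409,117],[411,68],[186,126]],.03,T))*1e3).round(1).tolist())
print((w2jig(j,cast(ci,[[183,49]],.077,T))*1e3).round(1))
plan(bot.sense(),33,-75,225,90);plan(bot.sense(),33,-75,225,-90)
"

```

```text
jig [ 0.50865178 -0.08052113 -0.1990757 ] [0.00126469 0.00155389 0.00085935 0.00054094]
[[-9.8, 95.5], [-9.1, -67.0], [8.6, -84.0], [51.7, -83.0], [-0.4, 128.2]]
[[ 56.5 108.3]]
turn [ 0.000e+00 -4.000e-02 -8.996e+01] shift after [-76.5 116.3  -0.6] shift before [116.2  76.5  -0.6]
turn [-4.000e-02 -0.000e+00  9.004e+01] shift after [  76.5 -116.3   -0.6] shift before [116.2  76.5  -0.6]
```

Emit:
play_rows([
  {"dr":[0,0,-6],"xyz":[0,0,0],"hand":1},
  {"dr":[0,0,-6],"xyz":[0,0,0],"hand":1},
  {"dr":[0,0,-6],"xyz":[0,0,0],"hand":1},
  {"dr":[0,0,-6],"xyz":[0,0,0],"hand":1},
  {"dr":[0,0,-6],"xyz":[0,0,0],"hand":1},
])

```text
t: 6.23
tcp_pos: [0.427, -0.0621, 0.2222]
orientation: [-3.095, -0.523, 0.006]
contact_force: [0.3, 0.3, -0.1]
opening: 0.0064
```

Emit:
play_rows([
  {"dr":[0,0,-6],"xyz":[0,0,0],"hand":1},
  {"dr":[0,0,-6],"xyz":[0,0,0],"hand":1},
  {"dr":[0,0,-6],"xyz":[0,0,0],"hand":1},
  {"dr":[0,0,-6],"xyz":[0,0,0],"hand":1},
  {"dr":[0,0,-6],"xyz":[0,0,0],"hand":1},
])

```text
t: 6.65
tcp_pos: [0.427, -0.0621, 0.2222]
orientation: [-2.853, -1.305, 0.005]
contact_force: [0.3, -0.2, -0.3]
opening: 0.0005
```

Emit:
play_rows([
  {"dr":[0,0,-6],"xyz":[0,0,0],"hand":1},
  {"dr":[0,0,-6],"xyz":[0,0,0],"hand":1},
  {"dr":[0,0,-6],"xyz":[0,0,0],"hand":1},
  {"dr":[0,0,-6],"xyz":[0,0,0],"hand":1},
  {"dr":[0,0,-6],"xyz":[0,0,0],"hand":1},
])

```text
t: 7.07
tcp_pos: [0.427, -0.062, 0.2222]
orientation: [-2.418, -1.998, 0.003]
contact_force: [0.5, -0.1, -0.4]
opening: 0.0003
```

```bash
python3 -c "
from h import *; from cell import bot
s=bot.sense(); where(s);plan(s,33,-112,225,90)
"

```

```text
t 7.07 jig [-84.    1.7] z 222.2 jyaw 90.32 F [ 0.5 -0.  -0.4] op 0.0003 q [ 0.49  0.54 -0.68  2.12  0.55  0.66 -0.76]
turn [-0.28 -0.11  0.32] shift after [-113.7  117.    -2.8] shift before [-114.4  116.3   -3.6]
```

Emit:
play_rows([
  {"dr":[0,0,0.3],"xyz":[-0.0283,0.029,0],"hand":1},
  {"dr":[0,0,0],"xyz":[-0.0285,0.0292,0],"hand":1},
  {"dr":[0,0,0],"xyz":[-0.0285,0.0292,0],"hand":1},
  {"dr":[0,0,0],"xyz":[-0.0285,0.0292,0.01],"hand":1},
  {"dr":[0,0,0],"xyz":[0,0,0.03],"hand":1},
])

```text
t: 7.48
tcp_pos: [0.5254, -0.2057, 0.1834]
orientation: [2.437, 1.969, 0.006]
contact_force: [1.1, -1.1, -0.6]
opening: 0.0006
```

Emit:
play_rows([
  {"dr":[0,0,0],"xyz":[0,0,0.03],"hand":1},
  {"dr":[0,0,0],"xyz":[0,0,0.04],"hand":1},
  {"dr":[0,0,0],"xyz":[0,0,0.03],"hand":1},
  {"dr":[0,0,0],"xyz":[0,0,0.01],"hand":1},
  {"dr":[0,0,0],"xyz":[0,0,0],"hand":1},
])

```text
t: 7.9
tcp_pos: [0.5159, -0.1957, 0.0697]
orientation: [-2.425, -1.985, 0.009]
contact_force: [0.2, -1.5, -0.3]
opening: 0.0004
```

```bash
python3 -c "
from h import *; from cell import bot
s=bot.sense(); where(s);plan(s,33,-112,17,90)
im,d=bot.get_image('wrist'); cv2.imwrite('pics/w4.png',im[:,:,::-1])"

```

```text
t 7.90 jig [  29.1 -112.2] z 69.7 jyaw 89.78 F [ 0.4 -1.5 -0.3] op 0.0004 q [ 0.57  0.9  -0.5   1.89  0.77  0.56 -0.65]
turn [-0.56 -0.05 -0.22] shift after [ 0.2  3.9 52.7] shift before [ 0.2  4.4 52.7]
```

View pics/w4.png

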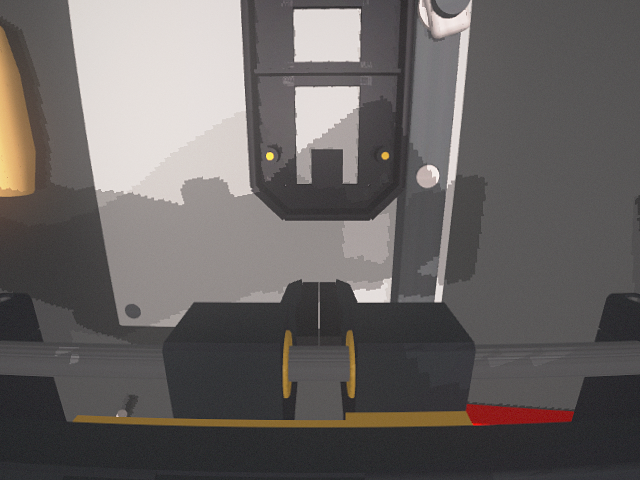

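The closed fingers (319,290) are just behind the centre of the carrier's cut end (328,218). I'll descend and push.

Emit:
play_rows([
  {"dr":[-0.5,0,-0.2],"xyz":[0,0.004,0.015],"hand":1},
  {"dr":[0,0,0],"xyz":[0,0,0.022],"hand":1},
  {"dr":[0,0,0],"xyz":[0,0,0.01],"hand":1},
  {"dr":[0,0,0],"xyz":[0,0,0.005],"hand":1},
  {"dr":[0,0,0],"xyz":[0,0,0],"hand":1},
])

```text
t: 8.37
tcp_pos: [0.522, -0.1971, 0.0216]
orientation: [2.424, 1.991, 0.006]
contact_force: [-0.3, 0.1, 0.4]
opening: 0.0003
```

```bash
python3 -c "
from h import *; from cell import bot
s=bot.sense(); where(s);plan(s,33,-59,17,90)"

```

```text
t 8.37 jig [  35.4 -112.3] z 21.6 jyaw 89.97 F [-0.3  0.   0.4] op 0.0003 q [ 0.52  0.97 -0.41  1.9   0.85  0.45 -0.72]
turn [ 0.32  0.   -0.03] shift after [53.3 -2.4  4.6] shift before [53.3 -2.5  4.6]
```

Emit:
play_rows([
  {"dr":[0.2,0,0],"xyz":[0,-0.001,0.004],"hand":1},
  {"dr":[0,0,0],"xyz":[0.008,0,0],"hand":1},
  {"dr":[0,0,0],"xyz":[0.007,0,0],"hand":1},
  {"dr":[0,0,0],"xyz":[0.006,0,0],"hand":1},
  {"dr":[0,0,0],"xyz":[0.006,0,0],"hand":1},
])

```text
t: 8.78
tcp_pos: [0.5264, -0.17, 0.018]
orientation: [2.425, 1.993, 0.002]
contact_force: [-0.3, -2.1, 2.2]
opening: 0.0003
```

Emit:
play_rows([
  {"dr":[0,0,0],"xyz":[0.005,0,0],"hand":1},
  {"dr":[0,0,0],"xyz":[0.005,0,0],"hand":1},
  {"dr":[0,0,0],"xyz":[0.004,0,0],"hand":1},
  {"dr":[0,0,0],"xyz":[0.004,0,0],"hand":1},
  {"dr":[0,0,0],"xyz":[0,0,0],"hand":1},
])

```text
t: 9.2
tcp_pos: [0.5299, -0.1513, 0.0174]
orientation: [2.426, 1.995, 0.004]
contact_force: [-0.2, -1.0, 0.0]
opening: 0.0005
```

```bash
python3 -c "
from h import *; from cell import bot
s=bot.sense(); where(s);plan(s,33,-59,17,90)
im,d=bot.get_image('wrist'); cv2.imwrite('pics/w5.png',im[:,:,::-1])"

```

```text
t 9.20 jig [ 34.3 -65.9] z 17.4 jyaw 90.05 F [-0. -1.  0.] op 0.0005 q [ 0.42  0.97 -0.39  1.91  0.85  0.43 -0.8 ]
turn [ 0.12 -0.07  0.05] shift after [ 6.9 -1.3  0.4] shift before [ 6.9 -1.3  0.4]
```

View pics/w5.png

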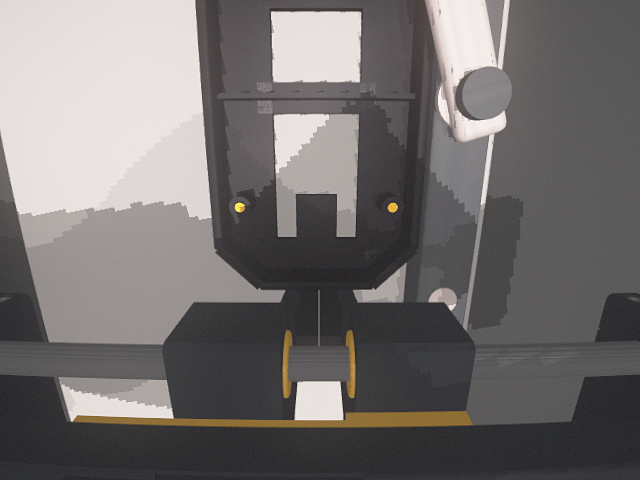

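The fingers are in contact at (319,290) and the carrier is still straight along the fence. About 7 mm remains to the stop.

Emit:
play_rows([
  {"dr":[0,0,0],"xyz":[0.003,0,0],"hand":1},
  {"dr":[0,0,0],"xyz":[0.002,0,0],"hand":1},
  {"dr":[0,0,0],"xyz":[0.001,0,0],"hand":1},
  {"dr":[0,0,0],"xyz":[0.001,0,0],"hand":1},
  {"dr":[0,0,0],"xyz":[0.001,0,0],"hand":1},
])

```text
t: 9.67
tcp_pos: [0.5309, -0.1449, 0.0173]
orientation: [2.427, 1.993, 0.002]
contact_force: [0.2, -1.3, -0.6]
opening: 0.0004
```

Emit:
play_rows([
  {"dr":[0,0,0],"xyz":[0.001,0,0],"hand":1},
  {"dr":[0,0,0],"xyz":[0.001,0,0],"hand":1},
  {"dr":[0,0,0],"xyz":[0.001,0,0],"hand":1},
  {"dr":[0,0,0],"xyz":[0,0,0],"hand":1},
  {"dr":[0,0,0],"xyz":[0,0,0],"hand":1},
])

```text
t: 10.08
tcp_pos: [0.5305, -0.1447, 0.0173]
orientation: [2.427, 1.989, -0.005]
contact_force: [-0.8, -5.3, 0.3]
opening: 0.0006
```

```bash
python3 -c "
from h import *; from cell import bot
s=bot.sense(); where(s);plan(s,33,-59,17,90)"

```

```text
t 10.08 jig [ 33.6 -59.3] z 17.3 jyaw 89.84 F [ 0.2 -5.4  0.3] op 0.0006 q [ 0.4   0.97 -0.38  1.92  0.85  0.43 -0.82]
turn [ 0.03  0.25 -0.16] shift after [ 0.3 -0.6  0.3] shift before [ 0.3 -0.6  0.3]
```

Emit:
play_rows([
  {"dr":[0,0,0],"xyz":[-0.004,0,0],"hand":1},
  {"dr":[0,0,0],"xyz":[-0.01,0,0],"hand":1},
  {"dr":[0,0,0],"xyz":[-0.01,0,-0.02],"hand":1},
  {"dr":[0,0,0],"xyz":[0,0,-0.04],"hand":1},
  {"dr":[0,0,0],"xyz":[0,0,-0.04],"hand":1},
])

```text
t: 10.5
tcp_pos: [0.5255, -0.166, 0.1175]
orientation: [-2.427, -1.992, 0.0]
contact_force: [2.0, 0.8, 0.7]
opening: 0.0003
```

Emit:
play_rows([
  {"dr":[0,0,0],"xyz":[0.02,-0.03,-0.02],"hand":1},
  {"dr":[0,0,0],"xyz":[0.02,-0.03,-0.02],"hand":1},
  {"dr":[0,0,0],"xyz":[0.02,-0.03,-0.02],"hand":1},
  {"dr":[0,0,0],"xyz":[0,0,0],"hand":1},
  {"dr":[0,0,0],"xyz":[0,0,0],"hand":1},
])

```text
t: 10.92
tcp_pos: [0.4499, -0.0881, 0.1785]
orientation: [2.422, 1.996, 0.005]
contact_force: [0.6, -0.9, 0.9]
opening: 0.0005
```

```bash
python3 -c "
from h import *; from cell import bot
import pickle
s=bot.sense(); where(s);pickle.dump(s,open('pics/w6.pkl','wb'))
im,d=bot.get_image('wrist'); cv2.imwrite('pics/w6.png',im[:,:,::-1])"

```

```text
t 10.92 jig [-56.5 -19.4] z 178.5 jyaw 90.17 F [ 0.8 -0.8  0.9] op 0.0005 q [ 0.47  0.63 -0.6   2.11  0.65  0.58 -0.79]
```

View pics/w6.png

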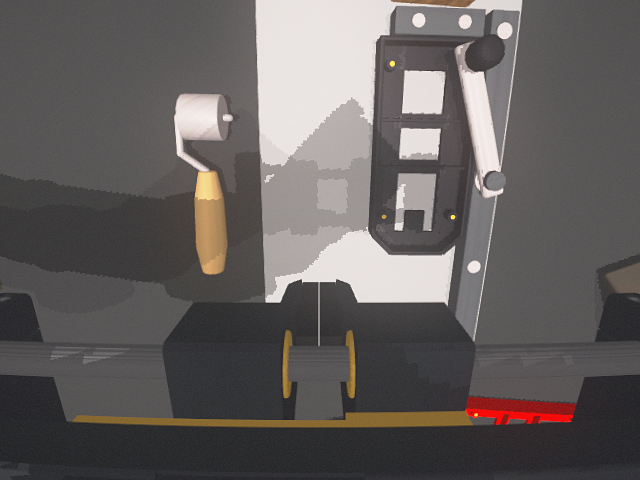

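```bash
python3 -c "
from h import *; from cell import bot
im=cv2.imread('pics/w6.png'); c=im[0:300,340:540]; cv2.imwrite('pics/w6c.png',cv2.resize(c,None,fx=2.6,fy=2,interpolation=cv2.INTER_CUBIC)[:600])
import pickle; s=pickle.load(open('pics/w6.pkl','rb')); ci=bot.camera_info('wrist'); T=Tw(ci,s)
print((w2jig(J,cast(ci,[[377,38],[369.5,228],[388,254],[445,254],[394,33]],.03,T))*1e3).round(1).tolist())
"

```

```text
[[-12.2, 128.0], [-11.8, -24.4], [6.2, -48.7], [58.6, -48.6], [0.9, 131.8]]
```

View pics/w6c.png

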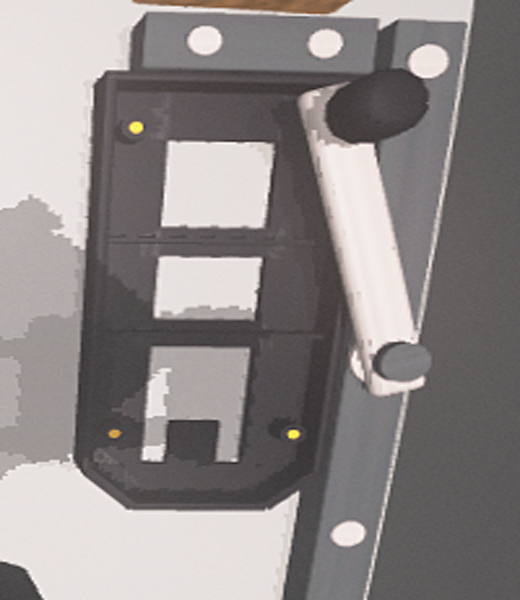

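Near-edge points read x -12.2 and -11.8, so the carrier is parallel to the fence. The end is at y -48.7, within calibration of home. The view can't separate a 1–2 mm fence gap, so I'll make one confirming push against the fence at mid-length.

```bash
python3 -c "
from h import *; from cell import bot
s=bot.sense(); plan(s,-48,38,17,90)"

```

```text
turn [ 0.22 -0.01  0.02] shift after [ 58.4   7.5 160.7] shift before [ 58.3   6.9 160.8]
```

Emit:
play_rows([
  {"dr":[0,0,0],"xyz":[0.03,0.003,0.015],"hand":1},
  {"dr":[0,0,0],"xyz":[0.028,0.003,0.025],"hand":1},
  {"dr":[0,0,0],"xyz":[0,0,0.035],"hand":1},
  {"dr":[0,0,0],"xyz":[0,0,0.035],"hand":1},
  {"dr":[0,0,0],"xyz":[0,0,0.025],"hand":1},
])

```text
t: 11.38
tcp_pos: [0.4678, -0.034, 0.039]
orientation: [2.428, 1.993, 0.0]
contact_force: [-0.5, 0.1, -0.6]
opening: 0.0
```

Emit:
play_rows([
  {"dr":[0,0,0],"xyz":[0,0,0.012],"hand":1},
  {"dr":[0,0,0],"xyz":[0,0,0.006],"hand":1},
  {"dr":[0,0,0],"xyz":[0,0,0],"hand":1},
  {"dr":[0,0,0],"xyz":[0,0,0],"hand":1},
  {"dr":[0,0,0],"xyz":[0,0,0],"hand":1},
])

```text
t: 11.8
tcp_pos: [0.4681, -0.034, 0.024]
orientation: [2.427, 1.992, 0.003]
contact_force: [1.0, -0.2, 0.2]
opening: 0.0002
```

```bash
python3 -c "
from h import *; from cell import bot
s=bot.sense(); where(s);plan(s,-26.5,40,17,90)"

```

```text
t 11.80 jig [-49.   37.2] z 24.0 jyaw 89.92 F [1.  0.  0.2] op 0.0002 q [ 0.06  0.91 -0.15  2.17  1.01  0.14 -1.22]
turn [ 0.14 -0.   -0.08] shift after [ 2.8 22.5  7. ] shift before [ 2.8 22.5  7.1]
```

Emit:
play_rows([
  {"dr":[0,0,0],"xyz":[0,0.004,0.005],"hand":1},
  {"dr":[0,0,0],"xyz":[0,0.004,0.001],"hand":1},
  {"dr":[0,0,0],"xyz":[0,0.004,0],"hand":1},
  {"dr":[0,0,0],"xyz":[0,0.003,0],"hand":1},
  {"dr":[0,0,0],"xyz":[0,0.002,0],"hand":1},
])

```text
t: 12.22
tcp_pos: [0.4851, -0.037, 0.0185]
orientation: [2.427, 1.992, 0.004]
contact_force: [-0.2, -0.9, 0.1]
opening: 0.0004
```

Emit:
play_rows([
  {"dr":[0,0,0],"xyz":[0,0.002,0],"hand":1},
  {"dr":[0,0,0],"xyz":[0,0.001,0],"hand":1},
  {"dr":[0,0,0],"xyz":[0,0.001,0],"hand":1},
  {"dr":[0,0,0],"xyz":[0,0.001,0],"hand":1},
  {"dr":[0,0,0],"xyz":[0,0.001,0],"hand":1},
])

```text
t: 12.63
tcp_pos: [0.49, -0.0379, 0.0183]
orientation: [2.426, 1.993, 0.002]
contact_force: [-0.2, 0.6, -0.3]
opening: 0.0003
```

```bash
python3 -c "
from h import *; from cell import bot
s=bot.sense(); where(s);plan(s,-26.5,40,17,90)"

```

```text
t 12.63 jig [-26.8  37.6] z 18.3 jyaw 89.98 F [-0.3  0.6 -0.3] op 0.0003 q [ 0.13  0.93 -0.23  2.1   0.97  0.23 -1.17]
turn [ 0.1   0.01 -0.02] shift after [2.4 0.3 1.3] shift before [2.4 0.3 1.3]
```

Emit:
play_rows([
  {"dr":[0,0,0],"xyz":[0,0.001,0],"hand":1},
  {"dr":[0,0,0],"xyz":[0,0.001,0],"hand":1},
  {"dr":[0,0,0],"xyz":[0,0.001,0],"hand":1},
  {"dr":[0,0,0],"xyz":[0,0.001,0],"hand":1},
  {"dr":[0,0,0],"xyz":[0,0,0],"hand":1},
])

```text
t: 13.05
tcp_pos: [0.4937, -0.0387, 0.0183]
orientation: [2.427, 1.993, 0.001]
contact_force: [-0.6, -0.5, 0.9]
opening: 0.0004
```

```bash
python3 -c "
from h import *; from cell import bot
s=bot.sense(); where(s);im,d=bot.get_image('wrist'); cv2.imwrite('pics/w7.png',im[:,:,::-1])"

```

```text
t 13.05 jig [-23.   37.5] z 18.3 jyaw 89.97 F [-0.5 -0.6  0.9] op 0.0004 q [ 0.14  0.93 -0.25  2.08  0.96  0.24 -1.16]
```

View pics/w7.png

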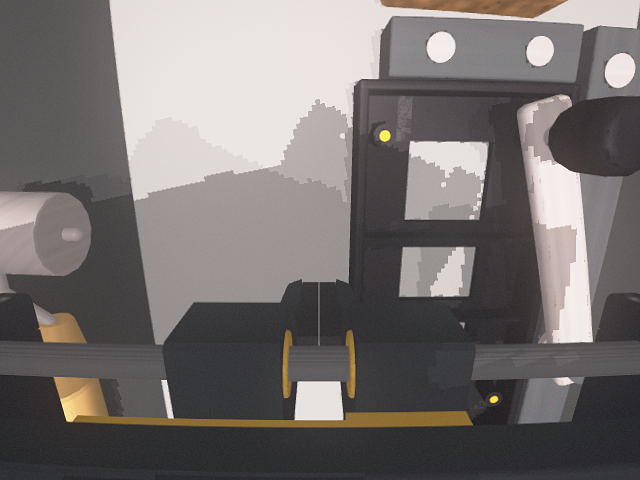

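Emit:
play_rows([
  {"dr":[0,0,0],"xyz":[0,0.001,0],"hand":1},
  {"dr":[0,0,0],"xyz":[0,0.001,0],"hand":1},
  {"dr":[0,0,0],"xyz":[0,0.001,0],"hand":1},
  {"dr":[0,0,0],"xyz":[0,0,0],"hand":1},
  {"dr":[0,0,0],"xyz":[0,0,0],"hand":1},
])

```text
t: 13.52
tcp_pos: [0.4943, -0.0389, 0.0182]
orientation: [-2.426, -1.994, 0.003]
contact_force: [-6.6, 1.6, 4.5]
opening: 0.0004
```

Emit:
play_rows([
  {"dr":[0,0,0],"xyz":[0,0.001,0],"hand":1},
  {"dr":[0,0,0],"xyz":[0,0.001,0],"hand":1},
  {"dr":[0,0,0],"xyz":[0,0.001,0],"hand":1},
  {"dr":[0,0,0],"xyz":[0,0,0],"hand":1},
  {"dr":[0,0,0],"xyz":[0,0,0],"hand":1},
])

```text
t: 13.93
tcp_pos: [0.4944, -0.0389, 0.0182]
orientation: [-2.423, -1.994, 0.008]
contact_force: [-11.6, 3.9, 9.3]
opening: 0.0004
```

```bash
python3 -c "
from h import *; from cell import bot
s=bot.sense(); where(s)"

```

```text
t 13.93 jig [-22.3  37.5] z 18.2 jyaw 90.07 F [-12.1   1.5   9.3] op 0.0004 q [ 0.15  0.93 -0.27  2.07  0.95  0.27 -1.14]
```

Contact held at 12 N with no further travel (x -23.0 to -22.3), so the carrier is flush with the fence. Now I'll retract and set up behind the knob.

Emit:
play_rows([
  {"dr":[0,0,0],"xyz":[0,-0.005,0],"hand":1},
  {"dr":[0,0,0],"xyz":[0,-0.012,0],"hand":1},
  {"dr":[0,0,0],"xyz":[0,-0.008,-0.02],"hand":1},
  {"dr":[0,0,0],"xyz":[0,0,-0.04],"hand":1},
  {"dr":[0,0,0],"xyz":[0,0,-0.04],"hand":1},
])

```text
t: 14.35
tcp_pos: [0.4741, -0.0349, 0.1187]
orientation: [-2.426, -1.996, 0.003]
contact_force: [1.3, -0.2, -0.1]
opening: 0.0004
```

Emit:
play_rows([
  {"dr":[0,0,7],"xyz":[0,0,-0.02],"hand":1},
  {"dr":[0,0,7],"xyz":[0,0,-0.02],"hand":1},
  {"dr":[0,0,7],"xyz":[0,0,0],"hand":1},
  {"dr":[0,0,7],"xyz":[0,0,0],"hand":1},
  {"dr":[0,0,7],"xyz":[0,0,0],"hand":1},
])

```text
t: 14.77
tcp_pos: [0.4763, -0.0353, 0.1591]
orientation: [2.917, 1.161, 0.007]
contact_force: [0.1, -0.4, 0.1]
opening: 0.0003
```

Emit:
play_rows([
  {"dr":[0,0,7],"xyz":[0,0,0],"hand":1},
  {"dr":[0,0,7],"xyz":[0,0,0],"hand":1},
  {"dr":[0,0,7],"xyz":[0,0,0],"hand":1},
  {"dr":[0,0,7],"xyz":[0,0,0],"hand":1},
  {"dr":[0,0,7],"xyz":[0,0,0],"hand":1},
])

```text
t: 15.18
tcp_pos: [0.476, -0.0351, 0.1585]
orientation: [3.132, 0.231, 0.006]
contact_force: [-0.4, -0.5, -0.7]
opening: 0.0005
```

```bash
python3 -c "
from h import *; from cell import bot
import pickle
s=bot.sense(); where(s);pickle.dump(s,open('pics/w8.pkl','wb')); plan(s,86.5,120,150,18.3)
im,d=bot.get_image('wrist'); cv2.imwrite('pics/w8.png',im[:,:,::-1])"

```

```text
t 15.18 jig [-41.1  37.7] z 158.5 jyaw 19.61 F [-0.3 -0.6 -0.7] op 0.0005 q [ 0.13  0.64 -0.24  2.08  0.33  0.45 -1.79]
turn [ 0.06 -0.21  1.31] shift after [147.  -38.1   8.5] shift before [147.8 -34.8   9. ]
```

View pics/w8.png

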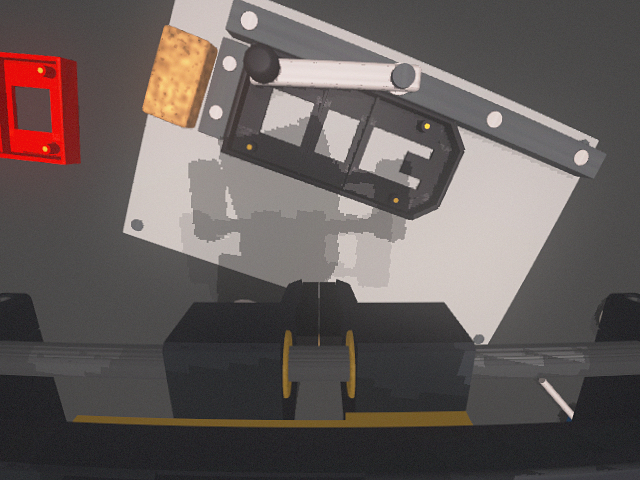

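The carrier sits against the fence and stop. The knob is at (262,62) and the pivot at (403,75). Measuring both.

```bash
python3 -c "
from h import *; from cell import bot
import pickle; s=pickle.load(open('pics/w8.pkl','rb')); ci=bot.camera_info('wrist'); T=Tw(ci,s)
print((w2jig(J,cast(ci,[[262,60]],.077,T))*1e3).round(1),(w2jig(J,cast(ci,[[403,74]],.05,T))*1e3).round(1))"

```

```text
[[ 58.2 109.2]] [[86.2 21.1]]
```

Emit:
play_rows([
  {"dr":[0,0,1.3],"xyz":[0.037,-0.009,0],"hand":1},
  {"dr":[0,0,0],"xyz":[0.037,-0.0095,0],"hand":1},
  {"dr":[0,0,0],"xyz":[0.037,-0.0095,0],"hand":1},
  {"dr":[0,0,0],"xyz":[0.037,-0.0095,0],"hand":1},
  {"dr":[0,0,0],"xyz":[0,0,0.02],"hand":1},
])

```text
t: 15.65
tcp_pos: [0.6283, 0.0276, 0.1426]
orientation: [-3.13, -0.213, -0.034]
contact_force: [2.3, 1.1, 0.7]
opening: 0.0006
```

```bash
python3 -c "
from h import *; from cell import bot
s=bot.sense(); where(s); plan(s,86.5,120,58,18)"

```

```text
t 15.65 jig [ 96.2 128.7] z 142.6 jyaw 18.94 F [2.1 1.6 0.7] op 0.0006 q [ 0.02  0.81 -0.25  1.66  0.29  0.69 -1.81]
turn [-0.16 -1.27  0.94] shift after [-11.9   5.2  84.6] shift before [-13.8   5.3  84.3]
```

Emit:
play_rows([
  {"dr":[0,0,0],"xyz":[0,0,0.03],"hand":1},
  {"dr":[0,0,0],"xyz":[0,0,0.015],"hand":1},
  {"dr":[0,0,0],"xyz":[0,0,0],"hand":1},
  {"dr":[0,0,0],"xyz":[0,0,0],"hand":1},
  {"dr":[0,0,0],"xyz":[0,0,0],"hand":1},
])

```text
t: 16.07
tcp_pos: [0.6177, 0.0223, 0.0946]
orientation: [3.134, 0.206, 0.006]
contact_force: [0.3, 0.5, 0.1]
opening: 0.0004
```

```bash
python3 -c "
from h import *; from cell import bot
s=bot.sense(); where(s); plan(s,86.5,120,58,18)"

```

```text
t 16.07 jig [ 86.8 121.4] z 94.6 jyaw 18.71 F [0.2 0.5 0.1] op 0.0004 q [ 0.01  0.87 -0.23  1.7   0.31  0.6  -1.83]
turn [ 0.04 -0.23  0.71] shift after [-0.8  1.3 36.6] shift before [-0.9  1.2 36.6]
```

Emit:
play_rows([
  {"dr":[0,0,0.7],"xyz":[0,0.001,0.02],"hand":1},
  {"dr":[0,0,0],"xyz":[0,0,0.012],"hand":1},
  {"dr":[0,0,0],"xyz":[0,0,0.005],"hand":1},
  {"dr":[0,0,0],"xyz":[-0.005,0,0],"hand":1},
  {"dr":[0,0,0],"xyz":[-0.005,0,0],"hand":1},
])

```text
t: 16.48
tcp_pos: [0.607, 0.0202, 0.0569]
orientation: [3.136, 0.187, 0.004]
contact_force: [0.3, 0.7, -0.6]
opening: 0.0004
```

```bash
cat >> h.py <<'E'
def keep(s):
    R0=Ro.from_rotvec(s["orientation"]).as_matrix(); psi=np.arctan2(R0[1,0],R0[0,0])-J[2]
    p=w2jig(J,[s["tcp_pos"]])[0]*1e3-np.array([86,20.]); t=np.array([np.cos(psi),np.sin(psi)]); n=np.array([np.sin(psi),-np.cos(psi)])
    print("rel pivot in tool: x %.1f (want 20) y %.1f (want -95) psi %.1f z %.1f F"%(p@t,p@n,np.degrees(psi),s["tcp_pos"][2]*1e3), (R0.T@s["contact_force"]).round(1))
E
python3 -c "
from h import *; from cell import bot
s=bot.sense(); where(s); keep(s)"

```

```text
t 16.48 jig [ 76.7 117.3] z 56.9 jyaw 17.98 F [ 0.2  0.8 -0.6] op 0.0004 q [ 0.    0.92 -0.2   1.74  0.33  0.51 -1.86]
rel pivot in tool: x 21.2 (want 20) y -95.4 (want -95) psi 18.0 z 56.9 F [ 0.4 -0.7  0.6]
```

Emit:
play_rows([
  {"dr":[0,0,-3],"xyz":[-0.005,-0.0008,0],"hand":1},
  {"dr":[0,0,-4],"xyz":[-0.0067,-0.0012,0],"hand":1},
  {"dr":[0,0,-4],"xyz":[-0.0067,-0.0012,0],"hand":1},
  {"dr":[0,0,-4],"xyz":[-0.0067,-0.0012,0],"hand":1},
  {"dr":[0,0,-4],"xyz":[-0.0067,-0.0012,0],"hand":1},
])

```text
t: 16.9
tcp_pos: [0.5753, 0.0179, 0.0576]
orientation: [3.06, 0.707, 0.007]
contact_force: [1.6, -0.8, -0.9]
opening: 0.0008
```

```bash
python3 -c "
from h import *; from cell import bot
s=bot.sense(); where(s); keep(s)"

```

```text
t 16.90 jig [ 46.1 108.9] z 57.6 jyaw 37.2 F [ 1.8 -0.4 -0.9] op 0.0008 q [ 0.04  0.9  -0.25  1.84  0.47  0.46 -1.66]
rel pivot in tool: x 22.0 (want 20) y -94.9 (want -95) psi 37.2 z 57.6 F [1.1 1.4 0.9]
```

Tracking well, with about 1–2 N of contact. Continuing.

Emit:
play_rows([
  {"dr":[0,0,-4],"xyz":[-0.0072,-0.0012,0],"hand":1},
  {"dr":[0,0,-4],"xyz":[-0.0072,-0.0012,0],"hand":1},
  {"dr":[0,0,-4],"xyz":[-0.0067,-0.0012,0],"hand":1},
  {"dr":[0,0,-4],"xyz":[-0.0067,-0.0012,0],"hand":1},
  {"dr":[0,0,-4],"xyz":[-0.0067,-0.0012,0],"hand":1},
])

```text
t: 17.32
tcp_pos: [0.5436, 0.0038, 0.0576]
orientation: [2.89, 1.228, 0.007]
contact_force: [1.7, 0.7, -0.5]
opening: 0.0005
```

```bash
python3 -c "
from h import *; from cell import bot
s=bot.sense(); where(s); keep(s)"

```

```text
t 17.32 jig [17.7 88.9] z 57.6 jyaw 57.2 F [ 1.5  1.  -0.5] op 0.0005 q [ 0.09  0.88 -0.31  1.94  0.62  0.41 -1.46]
rel pivot in tool: x 20.9 (want 20) y -94.7 (want -95) psi 57.2 z 57.6 F [1.6 0.8 0.6]
```

Emit:
play_rows([
  {"dr":[0,0,-4],"xyz":[-0.0067,-0.0012,0],"hand":1},
  {"dr":[0,0,-4],"xyz":[-0.0067,-0.0012,0],"hand":1},
  {"dr":[0,0,-4],"xyz":[-0.0067,-0.0012,0],"hand":1},
  {"dr":[0,0,-4],"xyz":[-0.0067,-0.0012,0],"hand":1},
  {"dr":[0,0,-4],"xyz":[-0.0067,-0.0012,0],"hand":1},
])

```text
t: 17.73
tcp_pos: [0.5192, -0.0196, 0.0576]
orientation: [2.632, 1.71, 0.006]
contact_force: [0.8, 0.7, -0.1]
opening: 0.0008
```

Emit:
play_rows([
  {"dr":[0,0,-4],"xyz":[-0.0067,-0.0012,0],"hand":1},
  {"dr":[0,0,-4],"xyz":[-0.0067,-0.0012,0],"hand":1},
  {"dr":[0,0,-3],"xyz":[-0.005,-0.0009,0],"hand":1},
  {"dr":[0,0,-1],"xyz":[-0.002,-0.0002,0],"hand":1},
  {"dr":[0,0,0],"xyz":[0,0,0],"hand":1},
])

```text
t: 18.15
tcp_pos: [0.5086, -0.0376, 0.0572]
orientation: [2.444, 1.971, 0.004]
contact_force: [0.3, 0.6, 0.6]
opening: 0.0001
```

```bash
python3 -c "
from h import *; from cell import bot
s=bot.sense(); where(s); keep(s)"

```

```text
t 18.15 jig [-8.6 41.5] z 57.2 jyaw 88.94 F [0.2 0.6 0.6] op 0.0001 q [ 0.22  0.87 -0.4   2.03  0.86  0.4  -1.08]
rel pivot in tool: x 19.8 (want 20) y -95.0 (want -95) psi 88.9 z 57.2 F [ 0.6  0.2 -0.6]
```

Not at the stop yet. I'll push on in 1 mm steps until the force rises.

Emit:
play_rows([
  {"dr":[0,0,-1],"xyz":[-0.0015,0,0],"hand":1},
  {"dr":[0,0,0],"xyz":[-0.001,0,0],"hand":1},
  {"dr":[0,0,0],"xyz":[-0.001,0,0],"hand":1},
  {"dr":[0,0,0],"xyz":[-0.001,0,0],"hand":1},
  {"dr":[0,0,0],"xyz":[0,0,0],"hand":1},
])

```text
t: 18.57
tcp_pos: [0.5084, -0.038, 0.057]
orientation: [-2.424, -1.997, -0.011]
contact_force: [-0.5, 7.4, 3.9]
opening: 0.0004
```

```bash
python3 -c "
from h import *; from cell import bot
s=bot.sense(); where(s); keep(s)
im,d=bot.get_image('wrist'); cv2.imwrite('pics/w9.png',im[:,:,::-1])"

```

```text
t 18.57 jig [-8.7 41.1] z 57.0 jyaw 90.14 F [-1.9  7.2  3.9] op 0.0004 q [ 0.23  0.88 -0.41  2.04  0.87  0.4  -1.06]
rel pivot in tool: x 21.3 (want 20) y -94.6 (want -95) psi 90.1 z 57.0 F [ 7.2 -1.9 -3.9]
```

View pics/w9.png

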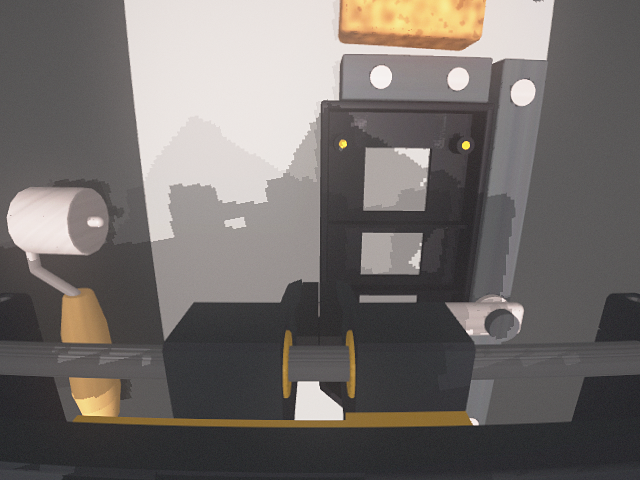

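The keeper is at its dead stop (7 N, finger position as expected), and the carrier is still against the stop and fence. Retracting.

Emit:
play_rows([
  {"dr":[0,0,0],"xyz":[0.005,0,0],"hand":1},
  {"dr":[0,0,0],"xyz":[0.012,0,0],"hand":1},
  {"dr":[0,0,0],"xyz":[0,0,-0.03],"hand":1},
  {"dr":[0,0,0],"xyz":[0,0,-0.04],"hand":1},
  {"dr":[0,0,0],"xyz":[0,0,-0.04],"hand":1},
])

```text
t: 19.03
tcp_pos: [0.5093, -0.025, 0.1668]
orientation: [-2.426, -1.994, 0.004]
contact_force: [1.0, -0.0, -0.5]
opening: 0.0005
```

Emit:
play_rows([
  {"dr":[0,0,0],"xyz":[-0.03,-0.02,-0.02],"hand":1},
  {"dr":[0,0,0],"xyz":[-0.03,-0.02,-0.02],"hand":1},
  {"dr":[0,0,0],"xyz":[-0.03,0,-0.02],"hand":1},
  {"dr":[0,0,0],"xyz":[0,0,0],"hand":1},
  {"dr":[0,0,0],"xyz":[0,0,0],"hand":1},
])

```text
t: 19.45
tcp_pos: [0.4536, -0.108, 0.2269]
orientation: [2.43, 1.985, 0.002]
contact_force: [0.7, 0.1, -0.6]
opening: 0.0005
```

```bash
python3 -c "
from h import *; from cell import bot
import pickle
s=bot.sense(); where(s);pickle.dump(s,open('pics/w10.pkl','wb'))
im,d=bot.get_image('wrist'); cv2.imwrite('pics/w10.png',im[:,:,::-1])
im,d=bot.get_image('side'); cv2.imwrite('pics/s10.png',im[:,:,::-1])"

```

```text
t 19.45 jig [-48.9 -38.2] z 226.9 jyaw 89.65 F [ 0.7  0.3 -0.6] op 0.0005 q [ 0.59  0.58 -0.71  2.03  0.57  0.73 -0.68]
```

View pics/w10.png

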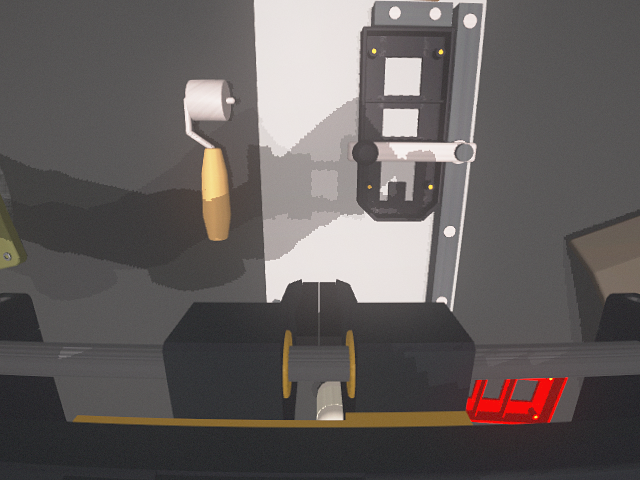

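View pics/s10.png

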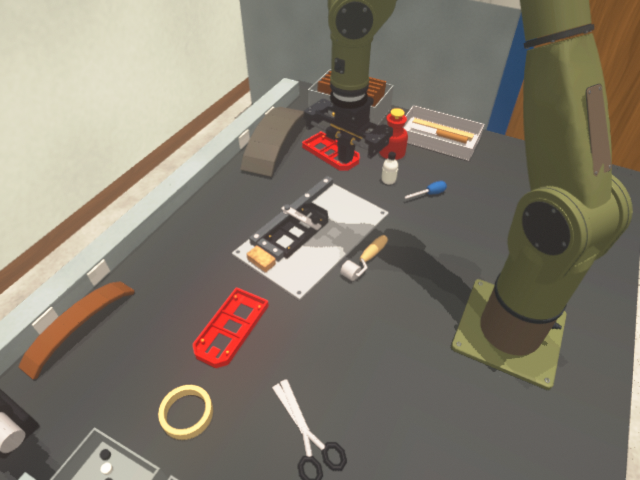

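The keeper lies straight across from the pivot at (464,152) to the knob at (365,153). The carrier is against the fence and stop, and the bystanders haven't moved. One numeric check, then I'll hand in.

```bash
python3 -c "
from h import *; from cell import bot
import pickle; s=pickle.load(open('pics/w10.pkl','rb')); ci=bot.camera_info('wrist'); T=Tw(ci,s)
k=w2jig(J,cast(ci,[[365,151]],.077,T))[0];p=w2jig(J,cast(ci,[[464,151.5]],.05,T))[0]
print(k,p,'keeper',np.arctan2(p[0]-k[0],k[1]-p[1]))
print((w2jig(J,cast(ci,[[361,30],[357,200],[373,220],[424,221]],.03,T))*1e3).round(1).tolist())
print(bot.sense()['joint_vel'].round(3)); print(bot.hand_in())"

```

```text
[-0.01027013  0.02247651] [0.08507438 0.02111166] keeper 1.5564823943831487
[[-10.4, 127.0], [-10.5, -27.5], [6.4, -48.3], [59.2, -49.6]]
[-0.024  0.013 -0.007  0.003 -0.002  0.001  0.005]
the job is handed in; nothing more can be done
None
```

The carrier is seated in the jig with the keeper arm swung across it. I handed the job in at about 19.6 s with the hand clear.

**What I did**
- **Fence:** I pushed the carrier to the back fence with the open fingers, which also squared it up.
- **End stop:** I then pushed it along the fence to the end stop with the closed fingers.
- **Check push:** I pushed it against the fence once more at mid-length. It held at 12 N without moving further.
- **Keeper:** I swung the keeper arm round by its knob to its dead stop, which held at about 7 N.

**Last checks**
- **Carrier:** its near side reads x −10.4 and −10.5 mm at the two ends, where home is −9, so it is parallel to the fence. Its cut end reads y −48 to −50 mm, where home is −50.
- **Keeper:** it reads 1.556 rad against 1.571, which is within picking accuracy.
- **Other items:** none of those in view had moved in the final side and wrist pictures. I compared them by eye and did not measure them.

**What did not go as planned**
- On the first descent joint 6 reached its lower limit and the fingertips stopped at 27 mm. I tilted the tool about 5° to get lower and levelled it again during the push.
- A reading of 25 N appeared briefly during that descent. The pictures showed nothing moved, so I took it to be the arm braking.
- The jig's angle differed by about 0.01 rad between pictures, so I relied on the contact forces for the final seating.

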